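Put the caravan radio station on the air

TASK

Put the radio station on the air with light fingertip presses, in this order: press the green key on the grey power supply down until it stays down, then the yellow key on the antenna switch likewise, then tap the white talk bar of the desk microphone and let it spring back up. Press neither of the other antenna keys, use no more than a light push, and do not lift or shove the microphone. Leave everything else on the table where it stands.

Things in the scene. Friction and masses are not known exactly. Their poses are not given: they have to be found in the camera images.
- power_key_top (a point): Centre of the top face of the green key, 34 x 34 mm, on the power supply: a fixed grey box 180 (x) x 150 (y) x 90 mm high. Up, the key stands 18 mm proud of the box's top (108 mm above the table); z is up, and -x of this frame points to the box's front; the box's centre is 45 mm along +x.
- power_key (a joint): Green power key. Push key, straight down; it stays where it is left. Value = depth pressed in m: 0 up, 0.010 fully down; needs about 3 N to move. At the end of its travel the cap gives another 4 mm on a spring (4 to 10 N) and comes back when let go, so a light press of 5 to 6 N takes the key fully down; pressed further or fast it meets a hard stop. Clearly down is more than 0.006.
- yellow_key_top (a point): Centre of the top face of the yellow key, 34 (x) x 26 (y) mm, on the antenna switch: a fixed silver box 100 (x) x 210 (y) x 45 mm high with three keys in a row along y, 60 mm apart, in any order. Up, each key stands 18 mm proud of the box (63 mm above the table); z is up.
- yellow_key (a joint): Yellow antenna key. Push key, straight down; it stays where it is left. Value = depth pressed in m: 0 up, 0.010 fully down; needs about 3 N to move. At the end of its travel the cap gives another 4 mm on a spring (4 to 10 N) and comes back when let go, so a light press of 5 to 6 N takes the key fully down; pressed further or fast it meets a hard stop. Clearly down is more than 0.006.
- red_key_top (a point): Centre of the top face of the red key in the same row, same size; to be left up.
- red_key (a joint): Red antenna key, to be left up. Push key, straight down; it stays where it is left. Value = depth pressed in m: 0 up, 0.010 fully down; needs about 3 N to move. At the end of its travel the cap gives another 4 mm on a spring (4 to 10 N) and comes back when let go, so a light press of 5 to 6 N takes the key fully down; pressed further or fast it meets a hard stop. Clearly down is more than 0.006.
- blue_key_top (a point): Centre of the top face of the blue key in the same row, same size; to be left up.
- blue_key (a joint): Blue antenna key, to be left up. Push key, straight down; it stays where it is left. Value = depth pressed in m: 0 up, 0.010 fully down; needs about 3 N to move. At the end of its travel the cap gives another 4 mm on a spring (4 to 10 N) and comes back when let go, so a light press of 5 to 6 N takes the key fully down; pressed further or fast it meets a hard stop. Clearly down is more than 0.006.
- talk_bar_top (a point): Centre of the top face of the microphone's white talk bar, 34 (x) x 70 (y) mm. Up, it stands 18 mm proud of the black microphone base, 53 mm above the table; z is up. The steel neck rises 100 mm from here along this frame's +x and leans further away, to 210 mm above the table.
- talk_bar (a joint): Talk bar, pushed straight down against a spring that returns it. Value = depth pressed in m: 0 up, 0.012 fully down; 1 N to start, 4 N at 0.005, 8 N fully down. It counts as tapped beyond 0.005.
- mic: Desk microphone, loose, 0.8 kg: black base 150 (x) x 110 (y) x 35 mm with the talk bar 45 mm along -x and the neck at +x. Origin: centre of the underside.
- mug: Blue mug, loose bystander, 80 mm across, 92 mm high, handle to its +y. Origin: centre of the underside.
- handheld: Black handheld radio lying on its back, loose bystander, 58 x 115 x 34 mm, 75 mm stub aerial along its +y. Origin: centre of the underside of the case.
- jar: Amber jar with red lid, loose bystander, 64 mm across, 75 mm high. Origin: centre of the underside.
- screwdriver: Screwdriver lying along its x, loose bystander, about 200 mm long. Origin: on its underside.
- spare_knob: Black spare tuning knob, loose bystander, 40 mm across, 24 mm high. Origin: centre of the underside.
- logbook: Blue logbook lying flat, loose bystander, 210 x 150 x 14 mm. Origin: centre of the underside.
Mind the look-alikes: they are no part of the job. What is shaped like the part that bears power_key_top but orange or purple is not meant.

How it is judged:
By the outcome, as a careful person would: the job done as asked, in the order asked, and still so for the second after the job is handed in, with the robot touching nothing.
It also fails if it takes over 51 s, if anything falls off the work surface, if the arm or the gripper's body presses on something with over 40 N, if the wrist force passes 120 N, or if a joint passes its speed limit or range.

ROBOT

A 6-joint arm with a two-finger parallel gripper is mounted at the origin on the work surface. World frame = base frame: x ahead of the robot, y to its left, z up, the work surface at z = 0. Lengths are in mm, angles in rad, forces in N, time in s.
With the tool pointing down it reaches from about 400 to 925 mm from the base axis. Payload 12.5 kg.
Tool frame: the origin (TCP) lies between the finger pads; the fingertips stand 8 mm ahead of it and the grasp point (between the pads) lies 11 mm behind it; z points along the fingers, y is the line along which they close (so a half turn about z gives the same grasp; the last joint's range is limited). The gripper opens to 95 mm and grips with 3 to 60 N. Pads are 20 mm wide; open, the fingers measure 119 mm over their backs; the gripper's body (75 mm by 180 mm) begins 59 mm behind the grasp point.
Start: joints at [-1.394, 0.491, 1.559, -0, 1.092, -0.106], TCP at [174.426, -600.184, 222.661] pointing down, gripper open.
Joint ranges: [-3.1, 3.1], [-0.84, 2.19], [0.05, 2.79], [-1.13, 4.28], [0.06, 2.93], [-2.69, 2.69]. Speed limits (rad/s): [2.22, 2.22, 2.79, 3.14, 3.14, 3.14].

INTERFACE

Orientations are given as a unit quaternion [w, x, y, z].
In Python, from cell import get_obs, capture, sign_off gives the robot as it stands.
- The arm moves only by the tool play_rows, never from a script. Its argument "moves" is a list of rows, each a list of 5 numbers: the opening, from 0 (shut) to 1 (fully open), then the shift along the tool's x, y, z in mm, then the turn about the tool's z in rad. In form: [[grip, tx, ty, tz, twist], ...]. A call has 1 to 8 rows; each row is the pose to reach, as a shift and turn from the pose commanded when the call began, along the tool's axes at that moment; what a row does not reach only later rows make up. A row lasts 1/8 s, in which the tool goes at most 62.5 mm and 10.7 degrees, less where a joint would pass 70% of its speed; a pose out of reach is approached as far as the arm can. A call with a gripper value outside its range is refused whole. The fingers move at their own pace and stop on an object; "grip_force" is the grip in N (left out, the last holds). Time passes only in rows, so rows that repeat a pose let the fingers close. It gives the time, the measured TCP pose, the force and the opening at its end, in the units of the state.
- get_obs(): the state, without advancing time (a new reading comes with each control period).
- capture(name): name is "side" or "top" or "wrist"; returns a dict with "image" (480x640x3 uint8, red, green, blue), "fx", "fy", "cx", "cy" (pixels), "eye" and "rotation" of the camera in the world. Camera axes: x right, y down, z forward; pixel columns grow to the right and rows downward; lengths in mm; the calibration is good to about 2 mm. A picture is of the moment at which its call begins. There is no depth.
- sign_off(): hands the job in, once; it reports no verdict.
The state is a dict: "time": time; "qpos": joint angles; "qvel": joint speeds; "joint_efforts": joint torques, N m; "ee_pos": TCP position; "ee_rot": TCP orientation; "ft_force": force on the tool from outside, world axes, zero at the start; "torque": the same for the moment, N m; "grip_width": finger opening in mm.
Only numpy, scipy, OpenCV 4.12 (cv2) and the standard library are available. Lean on these libraries where they do the work, as an engineer would, in place of code of your own. Each camera call takes 0.05 s, during which the arm holds its last target. There are 200 camera calls.

## Working session

There is one attempt and no reset: what is moved stays moved. The work goes in short steps, Python scripts to look and compute and a tool call to move; the robot and the scene stay as the last step left them, time stands still between calls to the robot, and variables do not carry over. Pictures are saved under pics/ and viewed, on a budget of 10 in all, crops included, one or two more only if the job needs it, and the job is handed in when it is done.

Besides the shell and the picture viewer there is one more tool, called after "Request:" as name(argument=value, ...), one argument or row to a line, values as JSON. play_rows: Moves the arm, as the interface text tells. Its arguments: {"type":"object","properties":{"moves":{"type":"array"},"grip_force":{"type":"number"}},"required":["moves"]}

```bash
mkdir -p pics; ls; python3 - <<'E'
from cell import *
import cv2,pickle
o=get_obs();print({k:o[k] for k in('time','ee_pos','ee_rot','ft_force','grip_width')})
for n in('top','side'):
    c=capture(n);pickle.dump(c,open(n+'.pkl','wb'));cv2.imwrite(f'pics/{n}1.png',c['image'][:,:,::-1]);print(n,c['fx'],c['eye'],c['rotation'])
E
```

```text
pics
{'time': 0.0, 'ee_pos': array([ 174.39541227, -599.91507805,  222.06028825]), 'ee_rot': array([-5.68695894e-04,  9.90019205e-01,  1.40931366e-01, -1.35930816e-05]), 'ft_force': array([ 0.71858161,  0.92303581, -0.70817567]), 'grip_width': 94.91954584633397}
top 589.0696379413317 [ 309.56247641  -37.80617159 1809.70962554] [-0.0417467   0.71150633 -0.70012566  0.04289546]
side 463.52218128162264 [ 441.29565618 1058.02382528  690.90792355] [ 0.01595532 -0.03785105  0.86510968 -0.49989796]
```

View pics/top1.png

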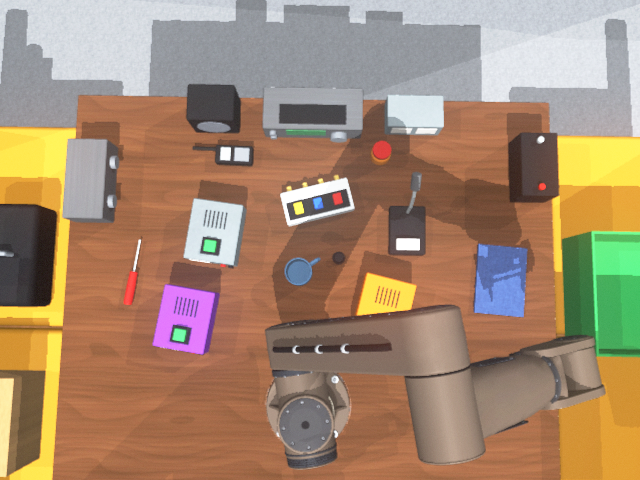

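View pics/side1.png

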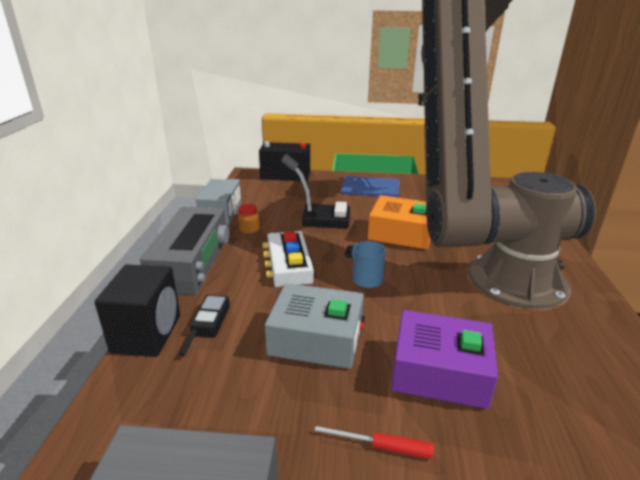

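The top view shows three boxes of the power-supply shape. The grey one has its key at (210,246), the purple one at (179,335), and the orange one, near (385,295), is partly under the arm. The grey one fits the description. The antenna switch has yellow at (298,208), blue at (318,203) and red at (338,198). The talk bar is at (407,244). I'll measure these and confirm in a crop.

```bash
cat > h.py <<'E'
import numpy as np,cv2,pickle
from scipy.spatial.transform import Rotation as R
def ray(c,u,v,z):
    q=np.array(c['rotation']);M=R.from_quat(q[[1,2,3,0]]).as_matrix() if q.size==4 else q
    d=M@np.array([(u-c['cx'])/c['fx'],(v-c['cy'])/c['fy'],1]);e=np.array(c['eye']);return e+d*(z-e[2])/d[2]
def blob(im,box,f):
    x0,y0,x1,y1=box;s=im[y0:y1,x0:x1].astype(int);m=f(s[...,0],s[...,1],s[...,2]).astype(np.uint8)
    n,l,st,ce=cv2.connectedComponentsWithStats(m);i=1+st[1:,4].argmax();p=np.argwhere(l==i)[:,::-1].astype(np.float32)
    r=cv2.minAreaRect(p);return (r[0][0]+x0,r[0][1]+y0),ce[i]+[x0,y0],r[1],r[2],st[i,4]
F=dict(green=lambda r,g,b:(g>r+50)&(g>b+40),yellow=lambda r,g,b:(r>150)&(g>140)&(b<100),red=lambda r,g,b:(r>150)&(g<80),blue=lambda r,g,b:(b>150)&(r<100),white=lambda r,g,b:(r>190)&(b>190))
E
python3 - <<'E'
from h import *
T=pickle.load(open('top.pkl','rb'));S=pickle.load(open('side.pkl','rb'))
for nm,col,z,bt,bs in [('power','green',108,(195,230,225,262),(320,290,360,325)),('yellow','yellow',63,(285,195,308,220),(280,245,308,275)),('blue','blue',63,(308,192,328,212),(280,238,305,258)),('red','red',63,(328,188,348,208),(278,230,300,248)),('bar','white',53,(390,230,425,256),(325,195,355,220))]:
    for c,b in((T,bt),(S,bs)):
        r=blob(c['image'],b,F[col]);print(nm,np.round(r[0],1),np.round(r[1],1),np.round(r[2],1),round(r[3]),r[4],ray(c,*r[0],z).round(1))
# mic base, box outlines from corners
im=T['image'][125:275,165:455,::-1];cv2.imwrite('pics/crop1.png',cv2.resize(im,None,fx=2.75,fy=2.75,interpolation=cv2.INTER_CUBIC))
E
```

```text
power [209.4 245.4] [209.4 245.3] [12.5 12.5] 9 158 [464.7 290.2 108. ]
power [337.  307.4] [337.2 307.5] [18.2 15.7] 8 270 [465.5 304.7 108. ]
yellow [298.1 207.7] [297.  207.5] [12.1  9. ] 76 28 [586.5  37.5  63. ]
yellow [295.5 258. ] [295.2 257.7] [10. 13.] 90 134 [584.6  51.3  63. ]
blue [317.6 202.7] [318.3 203.4] [11.4  9. ] 76 56 [602.7 -20.7  63. ]
blue [292.  246.5] [291.9 246.3] [ 9. 12.] 90 97 [601.6  -5.9  63. ]
red [337.  198.1] [337.6 198.1] [11.4  8.7] 76 59 [617.7 -79.   63. ]
red [289.5 236. ] [289.6 235.8] [6. 9.] 90 60 [616.5 -62.8  63. ]
bar [407.5 243.5] [407.4 243.6] [11. 23.] 90 281 [ 485.1 -292.2   53. ]
bar [340.5 207. ] [340.4 207. ] [8. 9.] 90 87 [ 484.1 -286.5   53. ]
```

View pics/crop1.png

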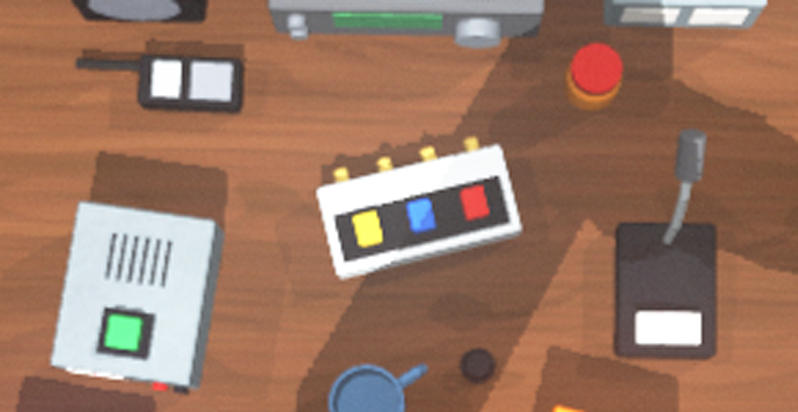

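The crop confirms it: the light-grey box with the green key at image (210,246), and yellow as the leftmost of the three antenna keys. Spacing comes out at 60.2 mm (60 expected). The top-view points are good; the side-view ones are biased +y because the key sides are in the blobs. I'll shut the fingers and travel via a waypoint.

Request:
play_rows(
  moves=[
    [0,30,-20,-20,0],
    [0,80,-53,-40,0],
    [0,135,-90,-40,0],
    [0,190,-126,-40,0],
    [0,245,-163,-40,0],
    [0,300,-200,-40,0],
    [0,350,-233,-40,0],
    [0,382,-254,-40,0],
  ],
  grip_force=10,
)

```text
time: 1.1
ee_pos: [471.5, -247.6, 262.5]
ee_rot: [-0.0, 0.99, 0.141, -0.0]
ft_force: [0.3, -1.0, 0.6]
grip_width: 20.6
```

Request:
play_rows(
  moves=[
    [0,9,-33,0,0],
    [0,26,-90,0,0],
    [0,43,-148,0,0],
    [0,60,-206,0,0],
    [0,77,-264,0,0],
    [0,94,-322,0,0],
    [0,110,-380,0,0],
    [0,125,-436,0,0],
  ],
)

```text
time: 2.1
ee_pos: [468.3, 205.9, 262.5]
ee_rot: [0.0, 0.99, 0.141, -0.0]
ft_force: [1.5, -0.3, -0.2]
grip_width: 0.1
```

Request:
play_rows(
  moves=[
    [0,12,-45,0,0],
    [0,22,-80,0,0],
    [0,22,-86,30,0],
    [0,22,-86,60,0],
    [0,22,-86,80,0],
    [0,22,-86,90,0],
    [0,22,-86,90,0],
    [0,22,-86,90,0],
  ],
)

```text
time: 3.1
ee_pos: [466.2, 292.7, 173.3]
ee_rot: [-0.0, 0.99, 0.141, 0.001]
ft_force: [0.8, -0.2, 0.5]
grip_width: 0.2
```

```bash
python3 - <<'E'
from h import *
from cell import *
o=get_obs();print(o['ee_pos'],o['ft_force'],o['grip_width'],o['time'])
for n in('wrist','side'):
    c=capture(n);pickle.dump(c,open(n+'2.pkl','wb'))
    im=c['image'][:,:,::-1] 
    if n=='wrist': w=im
    else: s=cv2.resize(im[200:380,250:400],None,fx=8/3,fy=8/3)
    print(c['eye'])
cv2.imwrite('pics/p2.png',cv2.resize(np.hstack([w,s]),(780,360)))
E
```

```text
[466.20797767 292.71261645 173.31958382] [ 0.75036432 -0.22911253  0.46615166] 0.20487590085328322 3.1
[543.50016792 315.19090915 334.83694759]
[ 441.29565618 1058.02382528  690.90792355]
```

View pics/p2.png

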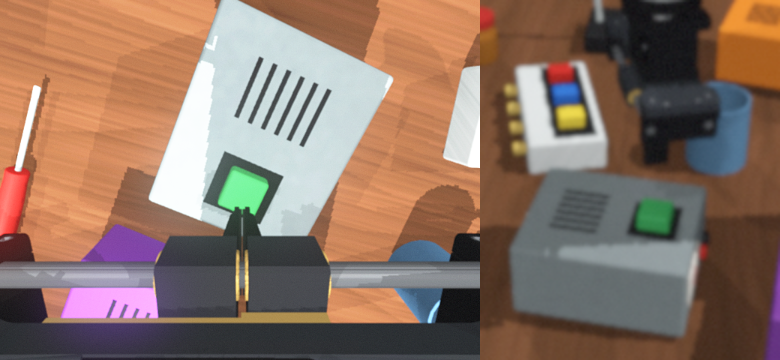

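```bash
python3 - <<'E'
from h import *
c=pickle.load(open('wrist2.pkl','rb'))
r=blob(c['image'],(260,190,380,310),F['green']);print(r,ray(c,*r[0],108))
E
```

```text
((324.27586364746094, 256.18965911865234), array([323.73450413, 254.01239669]), (56.06785583496094, 57.38092041015625), 23.198589324951172, np.int32(2904)) [467.77634695 292.03528742 108.        ]
```

The wrist view puts the key at (467.8, 292.0), in agreement, so I'll descend gently.

Request:
play_rows(
  moves=[
    [0,1,0,20,0],
    [0,1,0,38,0],
    [0,1,0,48,0],
    [0,1,0,53,0],
    [0,1,0,55,0],
    [0,1,0,57,0],
    [0,1,0,59,0],
    [0,1,0,60,0],
  ],
)

```text
time: 4.2
ee_pos: [467.0, 293.0, 112.8]
ee_rot: [-0.0, 0.99, 0.141, 0.0]
ft_force: [-0.2, -0.6, 3.4]
grip_width: 0.0
```

Request:
play_rows(
  moves=[
    [0,0,0,1,0],
    [0,0,0,2,0],
    [0,0,0,3,0],
    [0,0,0,4,0],
    [0,0,0,5,0],
    [0,0,0,5.5,0],
  ],
)

```text
time: 4.95
ee_pos: [467.0, 292.9, 107.1]
ee_rot: [-0.0, 0.99, 0.141, 0.0]
ft_force: [2.0, 0.3, 3.0]
grip_width: 0.6
```

Request:
play_rows(
  moves=[
    [0,0,0,0.7,0],
    [0,0,0,1.4,0],
    [0,0,0,2,0],
    [0,0,0,2,0],
  ],
)

```text
time: 5.45
ee_pos: [467.0, 292.9, 105.2]
ee_rot: [-0.0, 0.99, 0.141, 0.0]
ft_force: [1.1, 1.2, 5.4]
grip_width: 0.3
```

That was 5.4 N at full depth, so the power key is down. I'll lift and go to yellow.

Request:
play_rows(
  moves=[
    [0,0,0,-10,0],
    [0,0,0,-35,0],
    [0,2,14,-60,0],
    [0,11,66,-70,0],
    [0,20,122,-70,0],
    [0,29,180,-70,0],
    [0,38,236,-70,0],
    [0,44,277,-70,0],
  ],
)

```text
time: 6.45
ee_pos: [586.5, 36.9, 175.2]
ee_rot: [-0.0, 0.99, 0.14, -0.001]
ft_force: [-0.6, -0.2, -0.2]
grip_width: 0.6
```

Request:
play_rows(
  moves=[
    [0,0,0,20,0],
    [0,0,0,45,0],
    [0,0,0,55,0],
    [0,0,0,55,0],
  ],
)

```text
time: 6.95
ee_pos: [586.0, 39.3, 119.9]
ee_rot: [-0.0, 0.99, 0.141, -0.001]
ft_force: [-0.6, 0.7, 0.1]
grip_width: 0.4
```

```bash
python3 - <<'E'
from h import *
from cell import *
o=get_obs();print(o['ee_pos'],o['ft_force'],o['time'])
c=capture('wrist');s=capture('side')
for k in('yellow','blue','red'):
    r=blob(c['image'],(150,100,560,330),F[k]);print(k,np.round(r[0]),np.round(r[2]),r[4],ray(c,*r[0],63).round(1))
w=c['image'][:,:,::-1];s=cv2.resize(s['image'][220:340,250:370,::-1],(480,480))
cv2.imwrite('pics/p3.png',cv2.resize(np.hstack([w,s]),(790,338)))
E
```

```text
[586.03437293  39.26994516 119.92207303] [-0.62433788  0.66876505  0.11936237] 6.95
yellow [326. 260.] [42. 51.] 1866 [588.2  38.   63. ]
blue [426. 263.] [43. 51.] 2049 [603.3 -19.6  63. ]
red [524. 265.] [41. 54.] 2039 [618.3 -76.9  63. ]
```

View pics/p3.png

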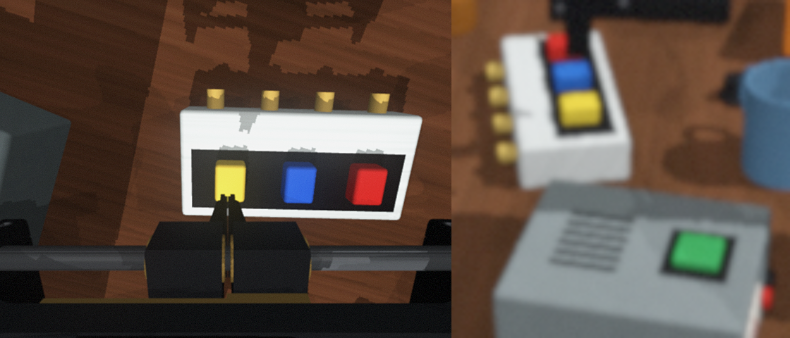

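The picture shows the green key visibly lower, and the fingers over yellow, which the wrist view puts at (588.2, 38.0). Pressing.

Request:
play_rows(
  moves=[
    [0,2,1,20,0],
    [0,2,1,35,0],
    [0,2,1,43,0],
    [0,2,1,47,0],
    [0,2,1,49,0],
    [0,2,1,51,0],
    [0,2,1,52,0],
    [0,2,1,53,0],
  ],
)

```text
time: 8.05
ee_pos: [588.7, 38.7, 67.3]
ee_rot: [0.0, 0.99, 0.141, 0.0]
ft_force: [-1.0, 0.3, 2.9]
grip_width: -0.0
```

Request:
play_rows(
  moves=[
    [0,0,0,1,0],
    [0,0,0,2,0],
    [0,0,0,3,0],
    [0,0,0,4,0],
    [0,0,0,5,0],
    [0,0,0,6,0],
    [0,0,0,6.6,0],
    [0,0,0,6.6,0],
  ],
)

```text
time: 9.05
ee_pos: [588.7, 38.8, 60.6]
ee_rot: [0.0, 0.99, 0.141, 0.0]
ft_force: [0.4, 1.0, 4.9]
grip_width: 0.5
```

Request:
play_rows(
  moves=[
    [0,0,0,0.4,0],
    [0,0,0,0.4,0],
  ],
)

```text
time: 9.3
ee_pos: [588.7, 38.8, 60.3]
ee_rot: [0.0, 0.99, 0.141, 0.0]
ft_force: [-0.3, 1.1, 5.4]
grip_width: 0.9
```

The yellow key is fully down at 5.4 N. I'll lift, cross to the microphone and square up the tool.

Request:
play_rows(
  moves=[
    [0,0,0,-10,0],
    [0,0,0,-40,0],
    [0,0,0,-90,0],
    [0,-22,33,-110,0.05],
    [0,-55,82,-110,0.12],
    [0,-88,132,-110,0.19],
    [0,-121,182,-110,0.25],
    [0,-152,228,-110,0.28],
  ],
)

```text
time: 10.3
ee_pos: [505.2, -224.3, 170.5]
ee_rot: [0.0, 1.0, 0.001, -0.0]
ft_force: [0.8, 0.3, 0.0]
grip_width: 0.7
```

```bash
python3 - <<'E'
from h import *
from cell import *
o=get_obs();print(o['ee_pos'],o['ee_rot'],o['time'])
c=capture('wrist');t=capture('top')
r=blob(c['image'],(100,60,640,330),F['white']);print(np.round(r[0]),np.round(r[2]),r[3],r[4],ray(c,*r[0],53).round(1))
s=cv2.resize(t['image'][150:300,300:450,::-1],(480,480))
cv2.imwrite('pics/p4.png',cv2.resize(np.hstack([c['image'][:,:,::-1],s]),(790,338)))
E
```

```text
[ 505.1598243  -224.34381813  170.50784556] [ 7.42380067e-06  9.99999837e-01  5.58491174e-04 -1.20692819e-04] 10.3
[412. 260.] [39. 91.] 90.0 3523 [ 484.7 -292.8   53. ]
```

View pics/p4.png

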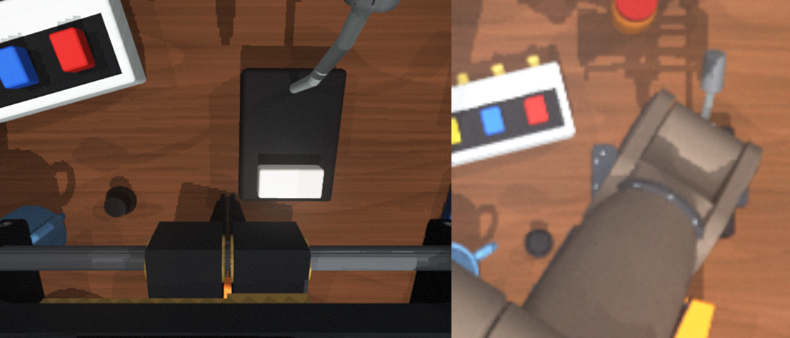

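The bar reads (484.7, -292.8), matching the top view, and the mic and its neck are clear of the fingers' path. Approaching, then a gentle tap.

Request:
play_rows(
  moves=[
    [0,-10,34,0,0],
    [0,-21,69,10,0],
    [0,-21,69,50,0],
    [0,-21,69,85,0],
    [0,-21,69,98,0],
    [0,-21,69,104,0],
    [0,-21,69,106,0],
    [0,-21,69,106,0],
  ],
)

```text
time: 11.4
ee_pos: [485.8, -291.8, 65.0]
ee_rot: [0.0, 1.0, 0.001, 0.0]
ft_force: [0.3, -1.1, 0.2]
grip_width: 0.5
```

Request:
play_rows(
  moves=[
    [0,0,0,2,0],
    [0,0,0,4,0],
    [0,0,0,5.5,0],
    [0,0,0,7,0],
    [0,0,0,8.5,0],
    [0,0,0,9.5,0],
    [0,0,0,10.5,0],
    [0,0,0,10.5,0],
  ],
)

```text
time: 12.4
ee_pos: [485.6, -291.8, 53.7]
ee_rot: [0.0, 1.0, 0.001, 0.0]
ft_force: [1.3, -0.1, 5.5]
grip_width: 0.4
```

5.5 N at about 7 mm deep, so the bar is tapped. Releasing straight up and backing off.

Request:
play_rows(
  moves=[
    [0,0,0,-2,0],
    [0,0,0,-6,0],
    [0,0,0,-12,0],
    [0,0,0,-30,0],
    [0,0,0,-70,0],
    [0,0,0,-125,0],
    [0,0,40,-150,0],
    [0,0,90,-150,0],
  ],
)

```text
time: 13.4
ee_pos: [486.1, -382.3, 206.5]
ee_rot: [0.001, 1.0, 0.002, 0.001]
ft_force: [0.7, 0.3, 0.2]
grip_width: 0.7
```

Request:
play_rows(
  moves=[
    [0,-10,45,0,0],
    [0,-30,90,0,0],
    [0,-55,140,0,0],
    [0,-80,190,0,0],
    [0,-100,230,0,0],
    [0,-100,230,0,0],
  ],
)

```text
time: 14.15
ee_pos: [384.0, -613.9, 202.7]
ee_rot: [-0.001, 1.0, -0.0, -0.0]
ft_force: [-0.1, 0.8, 0.4]
grip_width: 0.5
```

```bash
python3 - <<'E'
from h import *
from cell import *
o=get_obs();print(o['ee_pos'],o['ft_force'],o['qvel'].round(3) if hasattr(o['qvel'],'round') else o['qvel'],o['time'])
t=capture('top');s=capture('side');T=pickle.load(open('top.pkl','rb'))
for n,c in(('before',T),('after',t)):
  for k,b in(('green',(195,230,225,262)),('yellow',(285,195,308,220)),('blue',(308,192,328,212)),('red',(328,188,348,208)),('white',(390,230,425,256))):
    r=blob(c['image'],b,F[k]);print(n,k,np.round(r[0],1),np.round(r[2],1))
a=cv2.resize(t['image'][125:325,110:450,::-1],None,fx=2,fy=2);b=s['image'][130:380,250:440,::-1]
cv2.imwrite('pics/p5.png',cv2.resize(s['image'][160:380,230:450,::-1],(600,600),interpolation=cv2.INTER_CUBIC));cv2.imwrite('pics/p6.png',t['image'][:,:,::-1])
E
```

```text
[ 384.01289764 -613.85429134  202.72164424] [-0.06006943  0.82232746  0.40908952] [ 0.054 -0.025  0.047  0.013 -0.008  0.025] 14.15
before green [209.4 245.4] [12.5 12.5]
before yellow [298.1 207.7] [12.1  9. ]
before blue [317.6 202.7] [11.4  9. ]
before red [337.  198.1] [11.4  8.7]
before white [407.5 243.5] [11. 23.]
after green [209.9 245.6] [12.2 12.2]
after yellow [295.4 206.7] [ 6.6 13. ]
after blue [317.7 202.7] [11.4  8.7]
after red [337.  198.1] [11.4  8.7]
after white [407.5 243.5] [11. 23.]
```

View pics/p5.png

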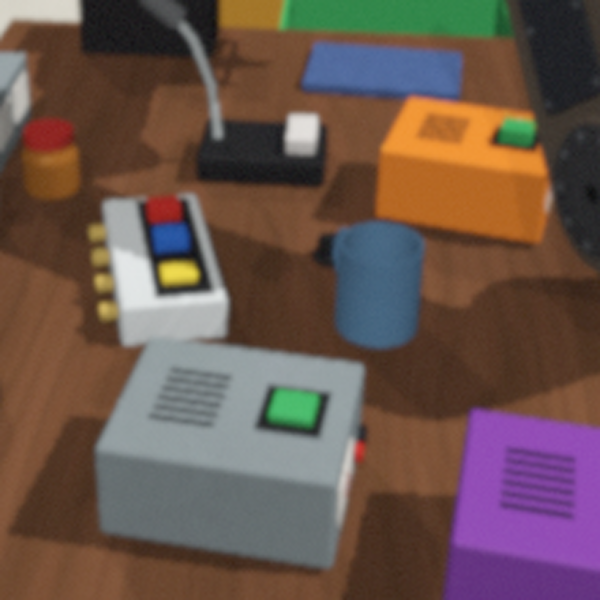

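View pics/p6.png

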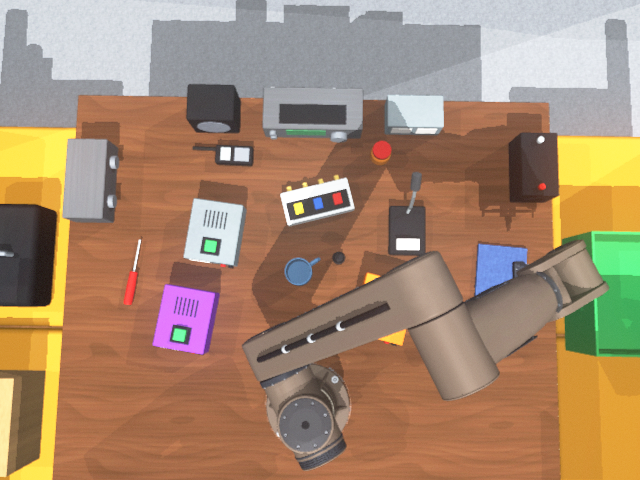

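The side crop shows green at (295,408) and yellow at (180,273) sunk, blue and red still proud, and the talk bar up at (302,133). The top view shows the mic and every other visible object where it was, and the arm is clear.

```bash
python3 -c "
from cell import *
print(sign_off())"
```

```text
the job is handed in; nothing more can be done
None
```

The radio station is on the air. I made the three presses in the order asked, each with about 5.5 N of fingertip force, and handed the job in at about 14 s. No verdict was reported.

| Press | Force | Depth reached |
|---|---|---|
| Green power key (grey box) | 5.4 N | full travel (10 mm) |
| Yellow antenna key | 5.4 N | full travel (10 mm) |
| White talk bar | 5.5 N | about 7 mm, then released |

- **Keys:** the last pictures show green and yellow down, and red and blue still up.
- **Microphone:** the talk bar is back up, and the microphone has not moved: the bar sits at the same pixels as before.
- **Everything else:** nothing else visible has moved. The arm covers part of the orange box and the logbook in the top view, but the side view shows both in place.
- **Disagreements:** side-view positions were off by about 6 to 16 mm in y because the sides of the keys and bar were in view. I used the top view and checked it with the wrist camera, which agreed within about 3 mm. In the last top view the colour match picked up only part of the yellow key, so I judged that key from the side picture and the force reading.

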